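# Lock the loose rotisserie fork on the spit's flat

## Task

Get the rotisserie ready for a roast: turn the loose right-hand fork round the spit until its thumb screw faces square onto the bar's flat, in line with the left-hand fork's screw, then tighten it hard down on the flat so the fork cannot slip. Leave the fork where it is along the spit, its spacing is right, and do not disturb the things round the rotisserie.

Things in the scene. Friction and masses are not known exactly. Their poses are not given: they have to be found in the camera images.
- rotisserie: fixed steel countertop rotisserie: drip tray 170 x 470 mm, 24 mm high; motor box 100 x 68 mm, 200 mm high at its left (+y) end; cradle plate at the right end; the spit along this body's y, its axis 150 mm above the worktop. Origin: centre of the tray's underside; z up; robot's side -x. A fixed square pillar, 0.9 m high, stands left of it (x 0.35 to 0.55, y 0.25 to 0.33)
- spit: steel bar of 20 mm diameter along its own y, with a flat 7.5 mm from the axis and 13 mm wide along its whole length; black handle at the right end. Carries the left-hand fork, already locked. The gear motor holds it: it does not turn by hand. Origin on its axis, midway; z is the flat's outward normal, which leans 21 to 28 degrees from vertical towards the robot's side
- fork: loose fork: hub 34 mm thick, 24 mm wide; screw boss 17 mm thick up to 26 mm from the axis; crossbar 88 mm; two tines to +y, 38 mm from the axis. Turns on the spit (its y; 0.07 N m, stays put) and slides along it at 3 N. Origin: hub centre on the axis; z points out along the screw, at first 0 to 30 degrees from vertical away from the robot; aligned when parallel to the spit's z
- thumb_screw: the loose fork's screw: knurled round head, 26 mm diameter, 16 mm thick. Origin: head's centre, 45 to 46 mm from the spit's axis at first, 39.5 to 41 when tight; z outwards. Clockwise seen from outside drives it in, 8 mm a turn, thread friction 0.07 N m. Over the flat it meets the bar after 2.7 to 3.5 rad, then the torque climbs by about 0.1 N m per rad: tight once it has risen by 0.1
- screw_point (a point): inner end of the loose screw, a flat round foot of 11 mm diameter, on its axis, 34 mm inwards of the head's centre; at first 1 to 2 mm clear of the round of the bar, so the fork turns freely. Tightened within about 10 degrees of true, the foot pulls the fork square on the flat; over the round it binds 2.5 mm too early
- hub_centre (a point): centre of the loose fork's hub, on the spit's axis
- locked_screw_head (a point): centre of the head of the left-hand fork's thumb screw, which is tight on the flat: it shows where the loose screw has to point. It stands about 170 mm along the spit from the loose one
- ramekin: bystander: small brown ramekin of baste, 69 mm across and 34 mm high, on the worktop in front of the rotisserie; origin at its underside
- brush: bystander: flat pastry brush, 192 mm long, lying on the worktop in front of the rotisserie; origin at its underside
- mill: bystander: wooden pepper mill, 58 mm across and 160 mm high, standing behind the rotisserie; origin at its underside
- shaker: bystander: salt shaker, 44 mm across and 90 mm high, standing behind the rotisserie; origin at its underside

How it is judged (in metres and radians):
On the way:
1. the loose fork has been turned so that its thumb screw faces the flat (angle between the z axis of fork and the z axis of spit, either way round below 0.15 rad and z of screw_point in the frame of spit above 0 m), for 0.2 s.
At the end, for the whole second after the job is handed in: The loose fork's thumb screw points square at the spit's flat (within 0.15 rad, on the flat's side, its point within 8.6 mm of the spit's axis), it presses on the bar with more than 20 N after it has been let go, the fork is still and within 12 mm of its first place along the spit (all of step 1 and z of screw_point in the frame of spit below 0.0086 m and contact force between thumb_screw and spit above 20 N and distance of hub_centre from where it was at the start of the episode below 0.012 m and angular speed of fork below 0.05 rad/s); the robot touches nothing.
It fails at once if a bystander was knocked or pushed more than 30 mm or tipped (distance of any of ramekin, brush, mill, shaker from where it was at the start of the episode above 0.03 m or angle between any of mill, shaker's own z axis and vertical above 0.4 rad).
It also fails if it takes over 72 s, if anything falls off the work surface, if the arm or the gripper's body presses on something with over 40 N, if the wrist force passes 120 N, or if a joint passes its speed limit or range.

## Robot

A 6-joint arm with a two-finger parallel gripper is mounted at the origin on a cart in front of the work surface, level with it; the furniture and walls round the work are solid. World frame = base frame: x ahead of the robot, y to its left, z up, the work surface at z = 0. Lengths are in mm, angles in rad, forces in N, time in s.
With the tool pointing down it reaches from about 250 to 725 mm from the base axis. Payload 4 kg.
Tool frame: the origin (TCP) lies midway between the tips of the shut fingers; the grasp point (between the pads) lies 19 mm behind it; y points along the fingers, x is the direction in which the jaws open and shut, and the axes are right-handed (so a half turn about y gives the same grasp; the last joint's range is limited). The gripper opens to 85 mm and grips with 20 to 120 N. Pads are 22 mm wide; open, the fingers measure 114 mm over their backs; the gripper's body (76 mm by 85 mm) begins 54 mm behind the grasp point. The pads swing forward as they close: fully open they stand 13 mm farther back than shut.
Start: joints at [1.202, 0.241, 0.005, 1.335, 0, 1.571], TCP at [180.246, 466.38, 203.706] pointing down, gripper open.
Joint ranges: [-2.72, 2.72], [-1.05, 1.87], [-1.09, 1.28], [-1.99, 2.15], [-1.42, 1.44], [-3.14, 3.14]. Speed limits (rad/s): [2.79, 2.79, 3.14, 3.14, 3.14, 3.14].

## Interface

Orientations are given as a unit quaternion [x, y, z, w].
In Python, from station import arm gives the robot as it stands. The module is installed in compiled form; this text tells all that it offers.
- The arm moves only by the shell command python3 -m handwheel 'ROWS' [FORCE]. ROWS is JSON, a list of rows, each an object of numbers: "dx", "dy", "dz": the shift along the tool's x, y, z in units of 40 mm (1.0 is 40 mm); "ax", "ay", "az": the turn, a rotation vector about the tool's x, y, z in units of 8 degrees (1.0 is 8 degrees); "gripper": the closure, from 0 (fully open) to 1 (shut). A call has 1 to 5 rows; each row is the pose to reach, as a shift and turn from the pose measured when the call began, along the tool's axes at that moment; what a row does not reach only later rows make up. A row lasts 1/10 s, in which the tool goes at most 50 mm and 8.59 degrees, less where a joint would pass 70% of its speed; a pose out of reach is approached as far as the arm can. A call with a gripper value outside its range is refused whole. The fingers move at their own pace and stop on an object; FORCE is the grip in N (left out, the last holds). Time passes only in rows, so rows that repeat a pose let the fingers close. It gives the time, the measured TCP pose, the force and the opening at its end, in the units of the state.
- arm.state(): the state, without advancing time (a new reading comes with each control period).
- arm.camera(name): name is "side" or "top" or "wrist"; returns a dict with "img" (420x560x3 uint8, red, green, blue), "fx", "fy", "cx", "cy" (pixels), "R" (3x3) and "t" (3): a world point X has camera coordinates R X + t; the wrist camera has in their place "tool_from_camera" (4x4, takes a point from camera to tool coordinates, whose origin is the TCP and whose axes are the tool frame's). Camera axes: x right, y down, z forward; pixel columns grow to the right and rows downward; lengths in mm; the calibration is good to about 2 mm. A picture is of the moment at which its call begins: read the wrist's pose just before it. There is no depth.
- arm.finish_job(): hands the job in, once; it reports no verdict.
The state is a dict: "clock": time; "joints": joint angles; "joint_vel": joint speeds; "effort": joint torques, N m; "tool_pos": TCP position; "tcp_rot": TCP orientation; "contact_force": force on the tool from outside, world axes, zero at the start; "moment": the same for the moment, N m; "width": opening from 0.0 (shut) to 1.0 (fully open).
Only numpy, scipy, OpenCV 4.12 (cv2) and the standard library are available. Lean on these libraries where they do the work, as an engineer would, in place of code of your own. Each camera call takes 0.05 s, during which the arm holds its last target. There are 200 camera calls.

## Working session

There is one attempt and no reset: what is moved stays moved. The work goes in short steps, Python scripts to look and compute and a shell command to move; the robot and the scene stay as the last step left them, time stands still between calls to the robot, and variables do not carry over. Pictures are saved under pics/ and viewed, about 8 in all and at most 12, crops included, and the job is handed in when it is done.

```bash
mkdir -p pics
python3 - <<'E'
from station import arm
import cv2,numpy as np,pickle
print(arm.state())
D={}
for n in("side","top"):
    c=arm.camera(n);D[n]=c;cv2.imwrite(f"pics/{n}0.png",c["img"][:,:,::-1])
    print(n,{k:np.round(v,3).tolist() for k,v in c.items() if k!="img"}, 'centre',np.round(-np.array(c["R"]).T@c["t"]))
pickle.dump(D,open("d0.pkl","wb"))
E
```

```text
{'clock': 0.0, 'joints': array([ 1.20200589e+00,  2.41431260e-01,  3.71197420e-03,  1.33518128e+00,
       -1.61016173e-05,  1.57076425e+00]), 'joint_vel': array([-0.00059368, -0.00108364,  0.0017765 ,  0.00118463, -0.0006282 ,
        0.00088466]), 'effort': array([ 1.05130501e-03, -3.72316575e+01,  2.52407759e+01,  1.69190986e-02,
        8.79575009e-05, -2.86664580e-06]), 'tool_pos': array([180.00028158, 465.73731559, 202.79920194]), 'tcp_rot': array([ 0.58361831,  0.39924639, -0.40046716, -0.58276757]), 'contact_force': array([-0.85809147,  0.12471201, -0.0308994 ]), 'moment': array([0.00657203, 0.06158443, 0.08876579]), 'width': 1.001027033910504}
side {'fx': 386.885, 'fy': 386.885, 'cx': 281.345, 'cy': 202.021, 'R': [[-0.27, 0.963, 0.006], [0.589, 0.17, -0.79], [-0.761, -0.21, -0.613]], 't': [290.707, -223.983, 1375.155]} centre [1258.   47.  665.]
top {'fx': 473.437, 'fy': 473.437, 'cx': 285.133, 'cy': 213.048, 'R': [[-0.018, -1.0, -0.004], [-0.998, 0.019, -0.065], [0.065, 0.003, -0.998]], 't': [-103.152, 633.701, 1235.648]} centre [ 551. -118. 1274.]
```

View pics/side0.png

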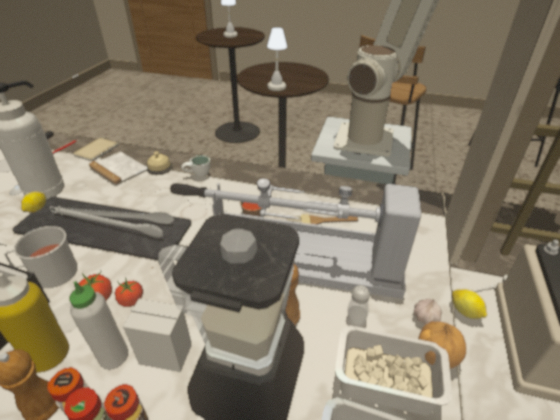

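View pics/top0.png

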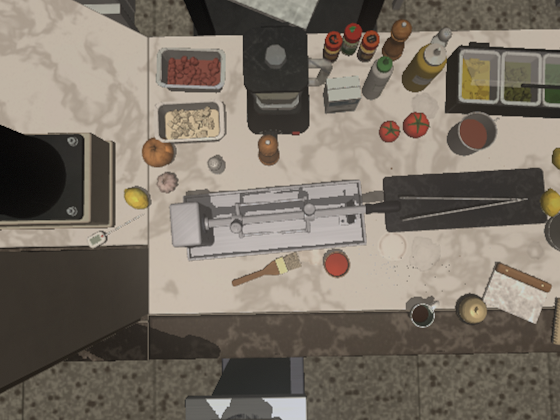

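The side view shows the loose head near (264,185), the locked head near (345,190) and the motor box at (397,235). In the top view the heads are near (309,210) and (237,226). The ramekin is at (336,263), the brush at (267,268), the mill at (268,148) and the shaker at (216,163). Next I'll zoom in on both views.

Run:
```python
import cv2,numpy as np,pickle
D=pickle.load(open("d0.pkl","rb"))
a=D["top"]["img"][170:264,170:370,::-1]; b=D["side"]["img"][165:225,190:390,::-1]
f=lambda i:cv2.resize(i,None,fx=4,fy=4,interpolation=cv2.INTER_CUBIC)
o=np.vstack([f(a)[:350],f(b)]);cv2.imwrite("pics/crop0.png",o);print(o.shape)
```

```text
(590, 800, 3)
```

View pics/crop0.png

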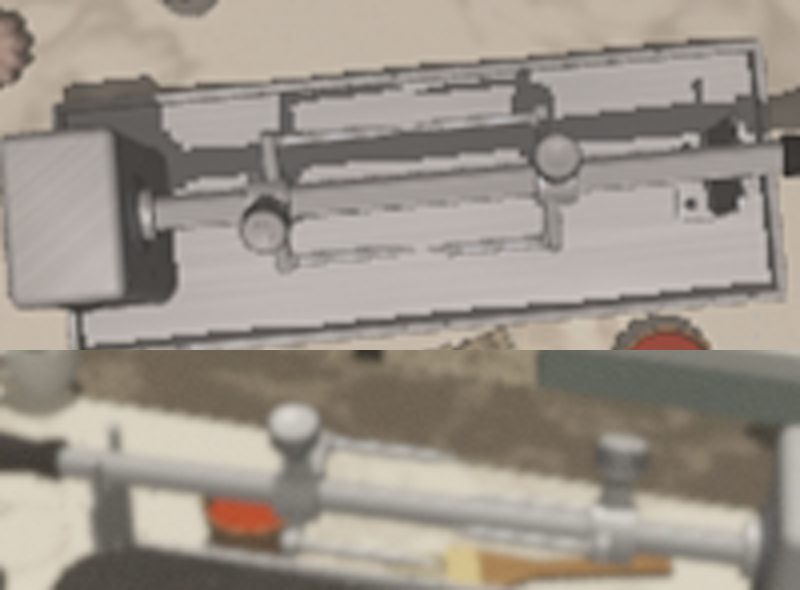

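```bash
cat > h.py <<'E'
import numpy as np,cv2,pickle
from scipy.spatial.transform import Rotation as Ro
def ray(c,p):
    R=np.array(c["R"]);o=-R.T@np.array(c["t"]);d=R.T@np.array([(p[0]-c["cx"])/c["fx"],(p[1]-c["cy"])/c["fy"],1]);return o,d/np.linalg.norm(d)
def tri(rays):
    A=sum(np.eye(3)-np.outer(d,d) for o,d in rays);b=sum((np.eye(3)-np.outer(d,d))@o for o,d in rays)
    X=np.linalg.solve(A,b);return X,[round(float(np.linalg.norm((np.eye(3)-np.outer(d,d))@(X-o))),1) for o,d in rays]
def onz(r,z): o,d=r;return o+d*(z-o[2])/d[2]
E
python3 - <<'E'
from h import *
np.set_printoptions(precision=1,suppress=True)
D=pickle.load(open("d0.pkl","rb"));T,S=D["top"],D["side"]
H={}
for n,t,s in(("loose",(309.5,209.2),(263.7,184.5)),("locked",(236.2,227),(345.2,191.2))):
    H[n],e=tri([ray(T,t),ray(S,s)]);print(n,H[n],e)
ax=[onz(ray(T,p),150) for p in((170+165/4,170+213/4),(170+700/4,170+165/4))]
print("axis top",ax)
axs=[onz(ray(S,p),150) for p in((190+100/4,165+(467-350)/4),(190+720/4,165+(545-350)/4))]
print("axis side",axs)
for A in(ax,axs):
    u=A[0]-A[1] if A[0][1]>A[1][1] else A[1]-A[0];u/=np.linalg.norm(u);x=np.cross(u,[0,0,1])
    print("yaw",np.degrees(np.arctan2(-u[0],u[1])))
    for n in H: v=H[n]-A[0];print(n,"along",v@u,"x",v@x,"z",v[2],"lean",np.degrees(np.arctan2(v@x,v[2])),np.hypot(v@x,v[2]))
E
```

```text
loose [ 627.4 -168.5  195.1] [2.8, 2.8]
locked [590.7  -0.3 185.8] [2.0, 2.0]
axis top [array([602.3,  60.8, 150. ]), array([ 624.9, -257.6,  150. ])]
axis side [array([ 632.2, -278.7,  150. ]), array([605.6,  59.7, 150. ])]
yaw 4.071437535801757
loose along -230.45725394669046 x 8.772178313344995 z 45.05362664406306 lean 11.017939637668258 45.89967740783969
locked along -60.08794300157373 x -15.904375441415407 z 35.75226662952798 lean -23.98186258064059 39.13021501768624
yaw 4.489541100685291
loose along 110.2784285825238 x 3.8279630572751286 z 45.05362664406306 lean 4.856448801305888 45.21595487159916
locked along 280.8232736532936 x -19.6047115001151 z 35.75226662952798 lean -28.738107093652292 40.774615659152516
```

```bash
cat >> h.py <<'E'
def st():
    from station import arm
    s=arm.state();return s,np.array(s["tool_pos"]),Ro.from_quat(s["tcp_rot"])
def plan(pos,R=None,ay=0,label=""):
    "shift (units 40mm) and turn (units 8deg) in the present tool frame to reach pos, orientation R"
    s,p,R0=st();d=R0.inv().apply(np.array(pos)-p)/40
    r=(R0.inv()*R).as_rotvec(degrees=True)/8 if R is not None else np.zeros(3)
    print(label,"d",np.round(d,2),"a",np.round(r,2),"| dist mm",round(float(np.linalg.norm(d)*40)),"j6",round(float(s["joints"][5]),2))
def show():
    s,p,R0=st();print(round(s["clock"],2),"p",np.round(p,1),"j",np.round(s["joints"],2),"F",np.round(s["contact_force"],1),"w",round(s["width"],2));print(np.round(R0.as_matrix(),2))
E
python3 -c "
from h import *
show();plan((107,280,300))"
```

```text
0.1 p [180.  465.8 202.9] j [ 1.2   0.24  0.    1.34 -0.    1.57] F [ 0.6 -0.2 -0.1] w 1.0
[[ 0.36 -0.   -0.93]
 [ 0.93 -0.    0.36]
 [-0.   -1.   -0.  ]]
 d [-5.   -2.42  0.03] a [0. 0. 0.] | dist mm 222 j6 1.57
```

```bash
python3 -m handwheel '[{"dx":-1.2,"dy":-0.6,"ay":-1},{"dx":-2.4,"dy":-1.2,"ay":-2},{"dx":-3.6,"dy":-1.8,"ay":-3},{"dx":-4.7,"dy":-2.4,"ay":-4},{"dx":-5,"dy":-2.4,"ay":-5}]'
python3 -c "
from h import *
show();plan((267,136,300))"
```

```text
0.1 p [180.  465.8 202.9] j [ 1.2   0.24  0.    1.34 -0.    1.57] F [ 0.6 -0.2 -0.1] w 1.0
[[ 0.36 -0.   -0.93]
 [ 0.93 -0.    0.36]
 [-0.   -1.   -0.  ]]
 d [-6.91 -2.41 -5.  ] a [0. 0. 0.] | dist mm 355 j6 1.57invalid input at $[0]: expected keys dx, dy, dz, ax, ay, az, gripper
```

```bash
python3 -m handwheel '[{"dx":-1.2,"dy":-0.6,"dz":0,"ax":0,"ay":-1,"az":0,"gripper":0},{"dx":-2.4,"dy":-1.2,"dz":0,"ax":0,"ay":-2,"az":0,"gripper":0},{"dx":-3.6,"dy":-1.8,"dz":0,"ax":0,"ay":-3,"az":0,"gripper":0},{"dx":-4.7,"dy":-2.4,"dz":0,"ax":0,"ay":-4,"az":0,"gripper":0},{"dx":-5,"dy":-2.4,"dz":0,"ax":0,"ay":-5,"az":0,"gripper":0}]'
python3 -c "
from h import *
show();plan((267,136,300))"
```

```text
clock: 0.6
tool_pos: [107.2, 277.3, 301.4]
tcp_rot: [0.41, 0.577, -0.576, -0.41]
contact_force: [0.6, 0.7, -0.5]
width: 0.999
0.6 p [107.2 277.3 301.4] j [ 1.2  -0.19 -0.19  1.57  0.    0.87] F [ 0.6  0.7 -0.5] w 1.0
[[-0.33  0.   -0.94]
 [ 0.94  0.   -0.33]
 [ 0.   -1.   -0.  ]]
 d [-4.65  0.03 -2.61] a [0. 0. 0.] | dist mm 213 j6 0.87
```

```bash
python3 -m handwheel '[{"dx":-1,"dy":0,"dz":-0.6,"ax":0,"ay":-1,"az":0,"gripper":0},{"dx":-2,"dy":0,"dz":-1.2,"ax":0,"ay":-2,"az":0,"gripper":0},{"dx":-3,"dy":0,"dz":-1.7,"ax":0,"ay":-3,"az":0,"gripper":0},{"dx":-4,"dy":0,"dz":-2.3,"ax":0,"ay":-4,"az":0,"gripper":0},{"dx":-4.7,"dy":0,"dz":-2.6,"ax":0,"ay":-5,"az":0,"gripper":0}]'
python3 -c "
from h import *
show();plan((290,-78,300));plan((480,-120,300))"
```

```text
clock: 1.1
tool_pos: [236.4, 165.7, 301.1]
tcp_rot: [0.251, 0.662, -0.661, -0.251]
contact_force: [0.3, -0.6, -0.3]
width: 1.0
1.1 p [236.4 165.7 301.1] j [ 0.61 -0.21 -0.2   1.58  0.   -0.24] F [ 0.3 -0.6 -0.3] w 1.0
[[-0.75  0.   -0.66]
 [ 0.66  0.   -0.75]
 [ 0.   -1.   -0.  ]]
 d [-5.04  0.02  3.67] a [0. 0. 0.] | dist mm 250 j6 -0.24
 d [-9.29  0.02  1.31] a [0. 0. 0.] | dist mm 375 j6 -0.24
```

```bash
python3 -m handwheel '[{"dx":-1,"dy":0,"dz":0.7,"ax":0,"ay":-0.8,"az":0,"gripper":0},{"dx":-2,"dy":0,"dz":1.4,"ax":0,"ay":-1.6,"az":0,"gripper":0},{"dx":-3,"dy":0,"dz":2.1,"ax":0,"ay":-2.4,"az":0,"gripper":0},{"dx":-4,"dy":0,"dz":2.9,"ax":0,"ay":-3.2,"az":0,"gripper":0},{"dx":-5,"dy":0,"dz":3.6,"ax":0,"ay":-4,"az":0,"gripper":0}]'
python3 - <<'E'
from h import *
show();plan((560,-140,300))
E
```

```text
clock: 1.6
tool_pos: [276.8, -1.7, 300.8]
tcp_rot: [0.086, 0.702, -0.701, -0.086]
contact_force: [1.3, 0.8, 1.0]
width: 0.999
1.6 p [276.8  -1.7 300.8] j [-0.01 -0.23 -0.22  1.58  0.   -1.34] F [1.3 0.8 1. ] w 1.0
[[-0.97  0.   -0.24]
 [ 0.24  0.   -0.97]
 [-0.   -1.   -0.  ]]
 d [-7.7   0.02  1.65] a [0. 0. 0.] | dist mm 315 j6 -1.34
```

```bash
python3 -m handwheel '[{"dx":-1.2,"dy":0,"dz":0.2,"ax":0,"ay":-1,"az":0,"gripper":0},{"dx":-2.4,"dy":0,"dz":0.5,"ax":0,"ay":-2,"az":0,"gripper":0},{"dx":-3.6,"dy":0,"dz":0.8,"ax":0,"ay":-3,"az":0,"gripper":0},{"dx":-4.8,"dy":0,"dz":1.0,"ax":0,"ay":-4,"az":0,"gripper":0},{"dx":-6,"dy":0,"dz":1.2,"ax":0,"ay":-5,"az":0,"gripper":0}]'
python3 - <<'E'
from h import *
show()
yaw=np.radians(4.3);L=np.radians(9)
xs=np.array([np.cos(yaw),np.sin(yaw),0]);z=np.array([0,0,np.cos(L)])+np.sin(L)*xs
H=np.array([627,-168.5,195])
s,p,R0=st();# roll by -40deg then minimal tilt
R1=R0*Ro.from_rotvec([0,-40,0],degrees=True)
y=R1.apply([0,1,0]);c=np.cross(y,-z);Rt=Ro.from_rotvec(c/np.linalg.norm(c)*np.arcsin(np.linalg.norm(c)))*R1
plan(H+z*80,Rt)
E
```

```text
clock: 2.1
tool_pos: [499.5, -107.2, 300.1]
tcp_rot: [-0.161, 0.689, -0.688, 0.161]
contact_force: [1.1, 0.6, 0.8]
width: 0.998
2.1 p [ 499.5 -107.2  300.1] j [-0.21  0.25  0.26  1.59  0.   -2.24] F [1.1 0.6 0.8] w 1.0
[[-0.9  -0.    0.44]
 [-0.44  0.   -0.9 ]
 [-0.   -1.   -0.  ]]
 d [-2.47  0.65  2.91] a [-0.76 -4.99 -0.86] | dist mm 155 j6 -2.24
```

```bash
python3 -m handwheel '[{"dx":-0.6,"dy":0.1,"dz":0.7,"ax":-0.2,"ay":-1,"az":-0.2,"gripper":0},{"dx":-1.2,"dy":0.3,"dz":1.4,"ax":-0.4,"ay":-2,"az":-0.4,"gripper":0},{"dx":-1.8,"dy":0.4,"dz":2.1,"ax":-0.6,"ay":-3,"az":-0.6,"gripper":0},{"dx":-2.4,"dy":0.6,"dz":2.8,"ax":-0.8,"ay":-3.8,"az":-0.8,"gripper":0},{"dx":-2.5,"dy":0.6,"dz":2.9,"ax":-0.8,"ay":-3.8,"az":-0.8,"gripper":0}]'
python3 - <<'E'
from h import *
from station import arm
show()
s,p,R=st();c=arm.camera("wrist");c["p"]=p;c["Rt"]=R.as_matrix();pickle.dump(c,open("w1.pkl","wb"))
cv2.imwrite("pics/w1.png",c["img"][:,:,::-1]);print(np.round(c["tool_from_camera"],3),c["fx"],c["cx"],c["cy"])
E
```

```text
clock: 2.6
tool_pos: [642.2, -167.5, 269.9]
tcp_rot: [-0.385, 0.651, -0.588, 0.287]
contact_force: [0.1, -0.0, -1.3]
width: 1.0
2.6 p [ 642.2 -167.5  269.9] j [-0.24  0.82  1.11  2.02 -0.03 -2.8 ] F [ 0.1 -0.  -1.3] w 1.0
[[-0.54 -0.16  0.83]
 [-0.84  0.01 -0.54]
 [ 0.08 -0.99 -0.14]]
[[   1.       0.       0.       1.091]
 [  -0.      -0.327    0.945 -171.183]
 [   0.      -0.945   -0.327   85.315]
 [   0.       0.       0.       1.   ]] 348.0432031479368 280.07345570010705 208.46977390994851
```

View pics/w1.png

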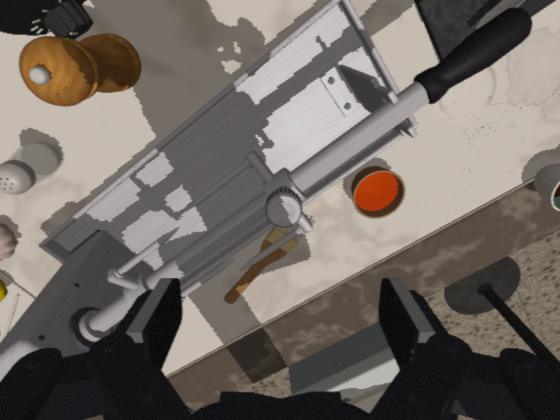

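The loose head is at about (285,207) and the locked fork at about (130,285), partly hidden by the finger. The ramekin is at (378,192) and the mill at (60,70). I'll enlarge the area round the head.

Run:
```python
from h import *
c=pickle.load(open("w1.pkl","rb"))
i=c["img"][90:330,80:400,::-1];i=cv2.resize(i,None,fx=2.5,fy=2.5,interpolation=cv2.INTER_CUBIC);cv2.imwrite("pics/w1c.png",i)
```

```text
(no output)
```

View pics/w1c.png

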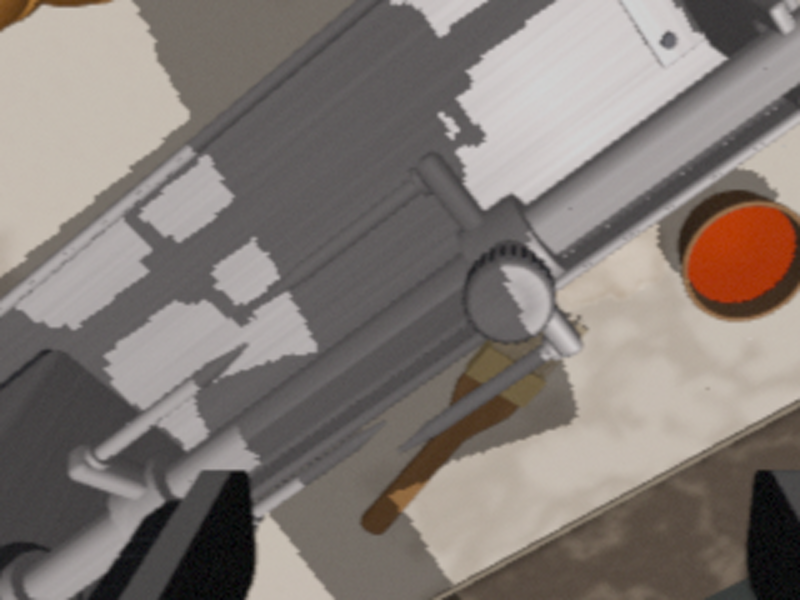

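```bash
cat >> h.py <<'E'
def wray(c,p):
    T=np.array(c["tool_from_camera"]);d=T[:3,:3]@np.array([(p[0]-c["cx"])/c["fx"],(p[1]-c["cy"])/c["fy"],1])
    d=c["Rt"]@d;return c["p"]+c["Rt"]@T[:3,3],d/np.linalg.norm(d)
E
python3 - <<'E'
from h import *
np.set_printoptions(precision=1,suppress=True)
D=pickle.load(open("d0.pkl","rb"));T,S=D["top"],D["side"];c=pickle.load(open("w1.pkl","rb"))
w=lambda x,y:wray(c,(80+x/2.5,90+y/2.5))
rw=w(513,297)
print("cam",rw[0])
print("w+top",tri([rw,ray(T,(309.5,209.2))]))
print("w at z=200..206",onz(rw,202)," top",onz(ray(T,(309.5,209.2)),202))
print("w+side(face)",tri([rw,ray(S,(263.7,182.5))]))
print("axis wrist",[onz(w(*q),150) for q in((650,172),(750,107),(300,408))])
yaw=np.radians(4.2)
for q in [onz(w(*q),150) for q in((650,172),(750,107),(300,408))]+[onz(ray(T,p),150) for p in((170+165/4,170+213/4),(170+700/4,170+165/4))]:
    print(q, "x at y=-168:", q[0]-np.tan(yaw)*(-168-0-q[1])*-1 if 0 else q[0]-( -168-q[1])*np.tan(yaw))
E
```

```text
cam [ 740.  -217.   426.6]
w+top (array([ 627.9, -171. ,  198.1]), [0.0, 0.0])
w at z=200..206 [ 629.8 -171.8  202. ]  top [ 627.6 -170.8  202. ]
w+side(face) (array([ 625.3, -168.6,  196.8]), [2.7, 2.7])
axis wrist [array([ 617.8, -225.1,  150. ]), array([ 618.9, -263.6,  150. ]), array([610.8, -70.1, 150. ])]
[ 617.8 -225.1  150. ] x at y=-168: 613.6441722856638
[ 618.9 -263.6  150. ] x at y=-168: 611.8342470241453
[610.8 -70.1 150. ] x at y=-168: 618.0037572277971
[602.3  60.8 150. ] x at y=-168: 619.0697866212637
[ 624.9 -257.6  150. ] x at y=-168: 618.3516695932915
```

```bash
cat >> h.py <<'E'
yaw=np.radians(4.2);XS=np.array([np.cos(yaw),np.sin(yaw),0]);U=np.array([-np.sin(yaw),np.cos(yaw),0]);A0=np.array([617.5,-169.5,150.])
def zl(L): L=np.radians(L);return np.array([0,0,np.cos(L)])+np.sin(L)*XS
def align(z):
    s,p,R1=st();y=R1.apply([0,1,0]);c=np.cross(y,-z);return Ro.from_rotvec(c)*R1
def lean():
    s,p,R=st();z=-R.apply([0,1,0]);v=p-A0
    print("tool lean",np.round(np.degrees(np.arctan2(z@XS,z[2])),1),"side tilt",np.round(np.degrees(np.arcsin(z@U)),1),"TCP rel axis: x,along,z",np.round([v@XS,v@U,v[2]],1),"pos lean",np.round(np.degrees(np.arctan2(v@XS,v[2])),1),"r",round(float(np.hypot(v@XS,v[2])),1),"j6",round(float(s["joints"][5]),2),"F",np.round(s["contact_force"],1),"M",np.round(s["moment"],2),"w",round(s["width"],3))
E
python3 - <<'E'
from h import *
lean()
z=zl(10.5);plan(A0+z*29,align(z))
E
```

```text
tool lean 9.4 side tilt -1.4 TCP rel axis: x,along,z [ 25.1   0.  118.6] pos lean 12.0 r 121.2 j6 -2.8 F [-3.5  1.  -1.7] M [0.05 0.03 0.04] w 0.998
 d [ 0.12  2.3  -0.06] a [-0.    0.   -0.22] | dist mm 92 j6 -2.8
```

```bash
python3 -m handwheel '[{"dx":0.05,"dy":0.6,"dz":0,"ax":0,"ay":0,"az":-0.1,"gripper":0},{"dx":0.1,"dy":1.2,"dz":0,"ax":0,"ay":0,"az":-0.2,"gripper":0},{"dx":0.1,"dy":1.8,"dz":-0.05,"ax":0,"ay":0,"az":-0.2,"gripper":0},{"dx":0.12,"dy":2.3,"dz":-0.06,"ax":0,"ay":0,"az":-0.2,"gripper":0},{"dx":0.12,"dy":2.3,"dz":-0.06,"ax":0,"ay":0,"az":-0.2,"gripper":0}]'
python3 - <<'E'
from h import *
from station import arm
lean();show()
s,p,R=st();c=arm.camera("wrist");c["p"]=p;c["Rt"]=R.as_matrix();pickle.dump(c,open("w2.pkl","wb"))
cv2.imwrite("pics/w2.png",c["img"][:,:,::-1])
E
```

```text
clock: 3.15
tool_pos: [619.8, -168.4, 175.5]
tcp_rot: [-0.396, 0.647, -0.59, 0.276]
contact_force: [-0.9, 0.1, -1.4]
width: 1.0
tool lean 10.8 side tilt -0.3 TCP rel axis: x,along,z [ 2.4  0.9 25.5] pos lean 5.4 r 25.6 j6 -2.8 F [-0.9  0.1 -1.4] M [-0.02 -0.14  0.04] w 1.0
3.15 p [ 619.8 -168.4  175.5] j [-0.24  0.73  0.69  1.71 -0.05 -2.8 ] F [-0.9  0.1 -1.4] w 1.0
[[-0.53 -0.19  0.82]
 [-0.84 -0.01 -0.55]
 [ 0.11 -0.98 -0.15]]
```

View pics/w2.png

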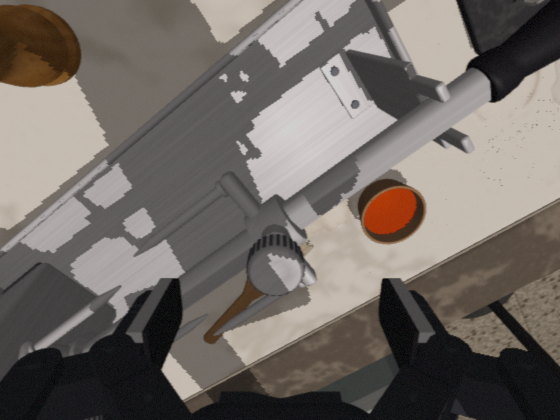

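Run:
```python
from h import *
c=pickle.load(open("w2.pkl","rb"));c["p"]=np.zeros(3);c["Rt"]=np.eye(3)
c1=pickle.load(open("w2.pkl","rb"));c0=pickle.load(open("w1.pkl","rb"))
for q in((275,271),):
    o,d=wray(c,q)
    for y in(-24,-28,-32): print(q,y,o+d*(y-o[1])/d[1])
print(tri([wray(c0,(285.2,208.8)),wray(c1,(275,271))]))
```

```text
(275, 271) -24 [ -1.23975148 -24.           2.75326614]
(275, 271) -28 [ -1.17558428 -28.           4.99726676]
(275, 271) -32 [ -1.11141707 -32.           7.24126738]
(array([ 632.49375649, -172.05943018,  206.57038143]), [0.8, 0.8])
```

```bash
python3 -m handwheel '[{"dx":-0.02,"dy":-0.07,"dz":0.1,"ax":0,"ay":0,"az":0,"gripper":0},{"dx":-0.02,"dy":-0.07,"dz":0.1,"ax":0,"ay":0,"az":0,"gripper":0.5},{"dx":-0.02,"dy":-0.07,"dz":0.1,"ax":0,"ay":0,"az":0,"gripper":1},{"dx":-0.02,"dy":-0.07,"dz":0.1,"ax":0,"ay":0,"az":0,"gripper":1},{"dx":-0.02,"dy":-0.07,"dz":0.1,"ax":0,"ay":0,"az":0,"gripper":1}]' 60
python3 -m handwheel '[{"dx":0,"dy":0,"dz":0,"ax":0,"ay":0,"az":0,"gripper":1},{"dx":0,"dy":0,"dz":0,"ax":0,"ay":0,"az":0,"gripper":1},{"dx":0,"dy":0,"dz":0,"ax":0,"ay":0,"az":0,"gripper":1}]'
python3 -c "
from h import *
lean()"
```

```text
clock: 3.7
tool_pos: [625.6, -170.3, 180.0]
tcp_rot: [-0.395, 0.647, -0.591, 0.277]
contact_force: [0.1, 0.1, -0.3]
width: 0.326
clock: 4.0
tool_pos: [625.6, -170.2, 180.0]
tcp_rot: [-0.395, 0.647, -0.591, 0.277]
contact_force: [1.4, 0.5, 0.9]
width: -0.001
tool lean 10.5 side tilt -0.2 TCP rel axis: x,along,z [ 8.  -1.3 30. ] pos lean 15.0 r 31.1 j6 -2.8 F [1.4 0.5 0.9] M [ 0.02 -0.21  0.  ] w -0.001
```

Run:
```python
from h import *
from station import arm
s,p,R=st();c=arm.camera("wrist");c["p"]=p;c["Rt"]=R.as_matrix();pickle.dump(c,open("w3.pkl","wb"))
t=arm.camera("side");pickle.dump(t,open("s3.pkl","wb"))
a=c["img"][170:420,140:420,::-1];b=t["img"][120:245,190:390,::-1]
o=np.hstack([cv2.resize(a,(448,400)),cv2.resize(b,(350,219))[:400].copy() if 0 else cv2.copyMakeBorder(cv2.resize(b,(350,219),interpolation=cv2.INTER_CUBIC),0,181,0,0,cv2.BORDER_CONSTANT)])
cv2.imwrite("pics/c3.png",o);print(o.shape)
```

```text
(400, 798, 3)
```

View pics/c3.png

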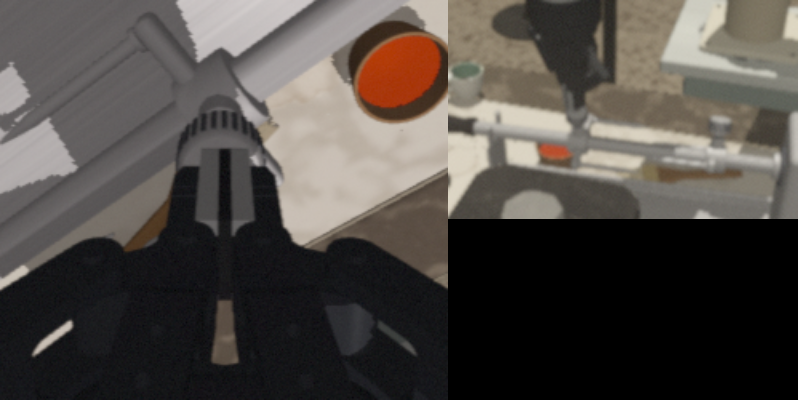

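Run:
```python
from h import *
np.set_printoptions(precision=0,suppress=True)
S=pickle.load(open("s3.pkl","rb"));c=pickle.load(open("w3.pkl","rb"))
def ps(X): q=np.array(S["R"])@X+S["t"];return np.array([S["cx"]+S["fx"]*q[0]/q[2],S["cy"]+S["fy"]*q[1]/q[2]])
def pw(X):
    T=np.array(c["tool_from_camera"]);q=T[:3,:3].T@(c["Rt"].T@(X-c["p"])-T[:3,3]);return np.array([c["cx"]+c["fx"]*q[0]/q[2],c["cy"]+c["fy"]*q[1]/q[2],q[2]])
for L in(-10,0,10,20,30,45):
    f=A0+53.5*zl(L);h=A0+45.5*zl(L);print(L,"side",ps(h),"wrist face",pw(f),"centre",pw(h), "inner",pw(A0+37.5*zl(L)))
print("TCP",ps(c["p"]),pw(c["p"]))
a=c["img"][190:300,210:330,::-1];b=S["img"][150:230,210:330,::-1]
k=lambda i,f:cv2.resize(i,None,fx=f,fy=f,interpolation=cv2.INTER_CUBIC)
a=k(a,4);b=k(b,2.6);o=np.zeros((440,480+312,3),np.uint8);o[:,:480]=a;o[:b.shape[0],480:480+b.shape[1]]=b
cv2.imwrite("pics/c3b.png",o)
```

```text
-10 side [264. 180.] wrist face [301. 302. 177.] centre [297. 290. 184.] inner [293. 279. 190.]
0 side [263. 182.] wrist face [290. 292. 173.] centre [288. 282. 180.] inner [286. 272. 187.]
10 side [262. 184.] wrist face [279. 280. 169.] centre [279. 272. 177.] inner [279. 264. 184.]
20 side [262. 187.] wrist face [267. 266. 168.] centre [269. 260. 175.] inner [271. 255. 183.]
30 side [261. 190.] wrist face [256. 250. 168.] centre [260. 248. 175.] inner [264. 245. 183.]
45 side [260. 196.] wrist face [241. 226. 170.] centre [248. 228. 178.] inner [254. 229. 185.]
TCP [262. 190.] [278. 254. 190.]
```

View pics/c3b.png

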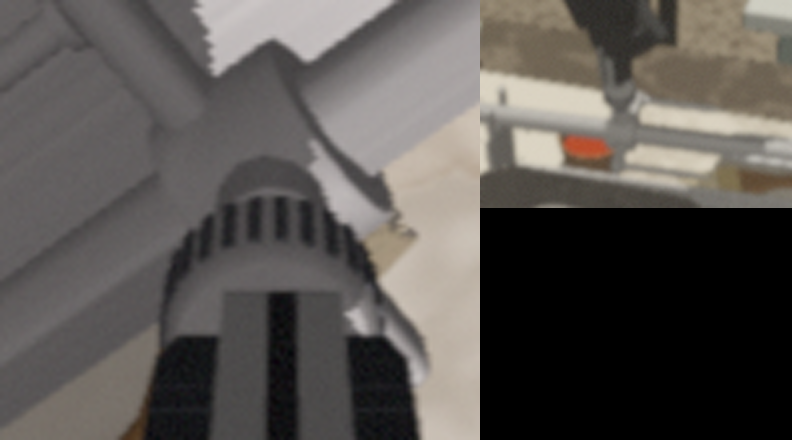

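The head is still at about (277,272), leaning about 10°, so the fork hasn't moved. The shut fingertips lie over its outer face and appear to end 20–30 mm short of the nominal TCP. I'll open, go deeper, and close again gently.

```bash
python3 -m handwheel '[{"dx":0,"dy":0,"dz":0,"ax":0,"ay":0,"az":0,"gripper":0},{"dx":0,"dy":0,"dz":0,"ax":0,"ay":0,"az":0,"gripper":0},{"dx":0,"dy":0,"dz":0,"ax":0,"ay":0,"az":0,"gripper":0},{"dx":0,"dy":0,"dz":0,"ax":0,"ay":0,"az":0,"gripper":0},{"dx":0,"dy":0,"dz":0,"ax":0,"ay":0,"az":0,"gripper":0}]' 25
python3 -m handwheel '[{"dx":0,"dy":0.15,"dz":0,"ax":0,"ay":0,"az":0,"gripper":0},{"dx":0,"dy":0.3,"dz":0,"ax":0,"ay":0,"az":0,"gripper":0},{"dx":0,"dy":0.45,"dz":0,"ax":0,"ay":0,"az":0,"gripper":0},{"dx":0,"dy":0.6,"dz":0,"ax":0,"ay":0,"az":0,"gripper":0},{"dx":0,"dy":0.6,"dz":0,"ax":0,"ay":0,"az":0,"gripper":0}]'
python3 - <<'E'
from h import *
from station import arm
lean()
s,p,R=st();c=arm.camera("wrist");c["p"]=p;c["Rt"]=R.as_matrix();pickle.dump(c,open("w4.pkl","wb"))
cv2.imwrite("pics/w4.png",cv2.resize(c["img"][180:360,120:440,::-1],None,fx=2.4,fy=2.4,interpolation=cv2.INTER_CUBIC))
E
```

```text
clock: 4.6
tool_pos: [625.6, -170.3, 180.0]
tcp_rot: [-0.395, 0.647, -0.591, 0.277]
contact_force: [-0.3, 0.2, 0.5]
width: 0.844
clock: 5.1
tool_pos: [620.3, -170.3, 155.0]
tcp_rot: [-0.395, 0.647, -0.59, 0.277]
contact_force: [0.0, -0.1, 0.6]
width: 1.0
tool lean 10.7 side tilt -0.2 TCP rel axis: x,along,z [ 2.7 -1.   5. ] pos lean 28.4 r 5.6 j6 -2.8 F [ 0.  -0.1  0.6] M [ 0.02 -0.16 -0.01] w 1.0
```

View pics/w4.png

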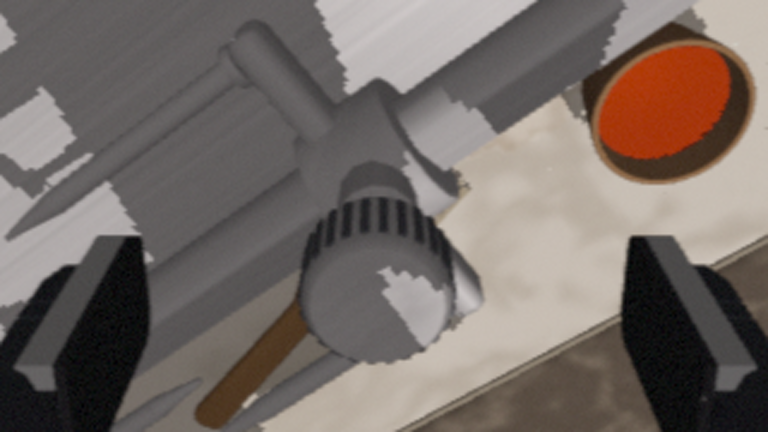

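Here the head's face is centred at (378,285) in the crop, between the pads (inner edges at 147 and 625), with no contact. It is about 3 mm towards tool +z, so I'll shift and close.

```bash
python3 -m handwheel '[{"dx":0,"dy":0,"dz":0.08,"ax":0,"ay":0,"az":0,"gripper":0.3},{"dx":0,"dy":0,"dz":0.08,"ax":0,"ay":0,"az":0,"gripper":1},{"dx":0,"dy":0,"dz":0.08,"ax":0,"ay":0,"az":0,"gripper":1},{"dx":0,"dy":0,"dz":0.08,"ax":0,"ay":0,"az":0,"gripper":1},{"dx":0,"dy":0,"dz":0.08,"ax":0,"ay":0,"az":0,"gripper":1}]' 60
python3 -m handwheel '[{"dx":0,"dy":0,"dz":0,"ax":0,"ay":0,"az":0,"gripper":1},{"dx":0,"dy":0,"dz":0,"ax":0,"ay":0,"az":0,"gripper":1},{"dx":0,"dy":0,"dz":0,"ax":0,"ay":0,"az":0,"gripper":1}]'
python3 -c "
from h import *
lean()"
```

```text
clock: 5.65
tool_pos: [623.8, -172.0, 155.6]
tcp_rot: [-0.395, 0.647, -0.591, 0.277]
contact_force: [0.8, 0.4, 0.8]
width: 0.283
clock: 5.95
tool_pos: [623.8, -172.0, 155.7]
tcp_rot: [-0.395, 0.647, -0.591, 0.277]
contact_force: [-0.4, 0.4, 0.9]
width: 0.283
tool lean 10.5 side tilt -0.2 TCP rel axis: x,along,z [ 6.1 -2.9  5.7] pos lean 46.8 r 8.3 j6 -2.8 F [-0.4  0.4  0.9] M [ 0.11 -0.31  0.02] w 0.283
```

```bash
cat >> h.py <<'E'
def swing(total,n=5,px=619.5,dr=0.):
    s,p,R0=st();P=A0.copy();P[0]=px;P=P+U*((p-P)@U)
    for k in range(1,n+1):
        q=Ro.from_rotvec(U*np.radians(total*k/n));t=P+q.apply(p-P);Rn=q*R0
        print(np.round(R0.inv().apply(t-p)/40,2),np.round((R0.inv()*Rn).as_rotvec(degrees=True)/8,2))
E
python3 -c "
from h import *
swing(-18)"
```

```text
[ 0.01 -0.   -0.01] [ 0.36 -0.    0.27]
[ 0.01 -0.01 -0.02] [ 0.72 -0.    0.54]
[ 0.02 -0.01 -0.02] [ 1.08 -0.01  0.82]
[ 0.03 -0.01 -0.03] [ 1.43 -0.01  1.09]
[ 0.03 -0.02 -0.04] [ 1.79 -0.01  1.36]
```

```bash
python3 -m handwheel '[{"dx":0.01,"dy":0,"dz":-0.01,"ax":0.36,"ay":0,"az":0.27,"gripper":1},{"dx":0.01,"dy":-0.01,"dz":-0.02,"ax":0.72,"ay":0,"az":0.54,"gripper":1},{"dx":0.02,"dy":-0.01,"dz":-0.02,"ax":1.08,"ay":0,"az":0.82,"gripper":1},{"dx":0.03,"dy":-0.01,"dz":-0.03,"ax":1.43,"ay":0,"az":1.09,"gripper":1},{"dx":0.03,"dy":-0.02,"dz":-0.04,"ax":1.8,"ay":0,"az":1.36,"gripper":1}]'
python3 -c "
from h import *
lean();swing(-18)"
```

```text
clock: 6.45
tool_pos: [622.0, -171.9, 156.4]
tcp_rot: [0.293, -0.602, 0.638, -0.38]
contact_force: [2.7, -0.3, -5.2]
width: 0.283
tool lean -7.7 side tilt -0.2 TCP rel axis: x,along,z [ 4.3 -2.7  6.4] pos lean 34.0 r 7.8 j6 -2.86 F [ 2.7 -0.3 -5.2] M [-0.08 -0.38  0.01] w 0.283
[ 0.01 -0.   -0.01] [ 0.36 -0.    0.27]
[ 0.01 -0.01 -0.02] [ 0.72 -0.    0.54]
[ 0.02 -0.01 -0.02] [ 1.08 -0.    0.82]
[ 0.02 -0.02 -0.03] [ 1.43 -0.01  1.09]
[ 0.03 -0.02 -0.04] [ 1.79 -0.01  1.36]
```

Forces are small, so I'll do the second half of the swing and then look from the side and top cameras.

```bash
python3 -m handwheel '[{"dx":0.01,"dy":0,"dz":-0.01,"ax":0.36,"ay":0,"az":0.27,"gripper":1},{"dx":0.01,"dy":-0.01,"dz":-0.02,"ax":0.72,"ay":0,"az":0.54,"gripper":1},{"dx":0.02,"dy":-0.01,"dz":-0.02,"ax":1.08,"ay":0,"az":0.82,"gripper":1},{"dx":0.02,"dy":-0.02,"dz":-0.03,"ax":1.43,"ay":0,"az":1.09,"gripper":1},{"dx":0.03,"dy":-0.02,"dz":-0.04,"ax":1.8,"ay":0,"az":1.36,"gripper":1}]'
python3 -c "
from h import *
lean()"
# let go and back off 70 mm along the tool
python3 -m handwheel '[{"dx":0,"dy":0,"dz":0,"ax":0,"ay":0,"az":0,"gripper":0},{"dx":0,"dy":0,"dz":0,"ax":0,"ay":0,"az":0,"gripper":0},{"dx":0,"dy":0,"dz":0,"ax":0,"ay":0,"az":0,"gripper":0},{"dx":0,"dy":0,"dz":0,"ax":0,"ay":0,"az":0,"gripper":0},{"dx":0,"dy":0,"dz":0,"ax":0,"ay":0,"az":0,"gripper":0}]'
python3 -m handwheel '[{"dx":0,"dy":-0.5,"dz":0,"ax":0,"ay":0,"az":0,"gripper":0},{"dx":0,"dy":-1.2,"dz":0,"ax":0,"ay":0,"az":0,"gripper":0},{"dx":0,"dy":-2,"dz":0,"ax":0,"ay":0,"az":0,"gripper":0},{"dx":0,"dy":-3,"dz":0,"ax":0,"ay":0,"az":0,"gripper":0},{"dx":0,"dy":-3,"dz":0,"ax":0,"ay":0,"az":0,"gripper":0}]'
python3 - <<'E'
from h import *
from station import arm
lean()
s,p,R=st();c=arm.camera("wrist");c["p"]=p;c["Rt"]=R.as_matrix();pickle.dump(c,open("w5.pkl","wb"))
S=arm.camera("side");pickle.dump(S,open("s5.pkl","wb"))
a=cv2.resize(c["img"][:,:,::-1],None,fx=.857*1.0,fy=.857,interpolation=cv2.INTER_AREA)
b=cv2.resize(S["img"][165:220,190:390,::-1],None,fx=4,fy=4,interpolation=cv2.INTER_CUBIC)
w=cv2.resize(c["img"][60:300,80:430,::-1],None,fx=800/350,fy=380/240*1.0,interpolation=cv2.INTER_CUBIC)
cv2.imwrite("pics/c5.png",np.vstack([w,b]))
E
```

```text
clock: 6.95
tool_pos: [619.9, -172.1, 156.4]
tcp_rot: [0.184, -0.542, 0.67, -0.473]
contact_force: [6.9, -0.5, -8.6]
width: 0.285
tool lean -25.8 side tilt -0.1 TCP rel axis: x,along,z [ 2.2 -2.7  6.4] pos lean 18.5 r 6.8 j6 -2.89 F [ 6.9 -0.5 -8.6] M [-0.26 -0.13 -0.13] w 0.285
clock: 7.45
tool_pos: [620.7, -172.1, 157.0]
tcp_rot: [0.184, -0.541, 0.67, -0.473]
contact_force: [0.8, 0.1, 0.4]
width: 1.001
clock: 7.95
tool_pos: [570.6, -177.6, 272.4]
tcp_rot: [0.182, -0.537, 0.672, -0.476]
contact_force: [0.0, 0.3, 0.6]
width: 0.996
tool lean -26.4 side tilt 0.2 TCP rel axis: x,along,z [-47.3  -4.7 122.4] pos lean -21.1 r 131.3 j6 -2.94 F [0.  0.3 0.6] M [-0.08  0.39 -0.04] w 0.996
```

View pics/c5.png

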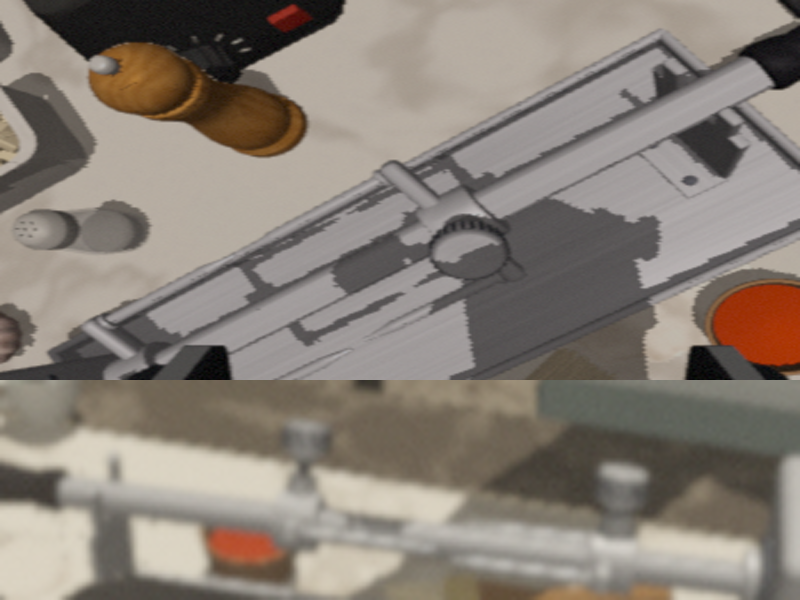

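Run:
```python
from h import *
from scipy.optimize import minimize_scalar as ms
D=pickle.load(open("d0.pkl","rb"));T,S=D["top"],D["side"];c=pickle.load(open("w5.pkl","rb"))
def ps(S,X): q=np.array(S["R"])@X+S["t"];return np.array([S["cx"]+S["fx"]*q[0]/q[2],S["cy"]+S["fy"]*q[1]/q[2]])
def pw(X):
    W=np.array(c["tool_from_camera"]);q=W[:3,:3].T@(c["Rt"].T@(X-c["p"])-W[:3,3]);return np.array([c["cx"]+c["fx"]*q[0]/q[2],c["cy"]+c["fy"]*q[1]/q[2]])
rw=wray(c,(284.75,221))
print("face w+side",tri([rw,ray(S,(266.5,178.5))]))
for px in(617.5,619.5,621):
    A=A0.copy();A[0]=px;K=A+170*U
    out=[px]
    for n,pix,P,f in(("loose side",(266.5,180),lambda L,d:A+d*U+45.5*zl(L),lambda X:ps(S,X)),("locked side",(345.4,191.2),lambda L,d:K+d*U+40.2*zl(L),lambda X:ps(S,X)),
      ("locked top face",(236.2,227),lambda L,d:K+d*U+48.2*zl(L),lambda X:ps(T,X)),("loose0 top face",(309.5,209.2),lambda L,d:A+d*U+53.5*zl(L),lambda X:ps(T,X)),("loose wrist face",(284.75,221),lambda L,d:A+d*U+53.5*zl(L),pw)):
        from scipy.optimize import least_squares
        r=least_squares(lambda v:f(P(v[0],v[1]))-np.array(pix),[-20.,0.]);out.append((n,np.round(r.x,1).tolist(),round(r.cost,2)))
    print(out)
# axis in wrist view
w=lambda x,y:(80+x*.4375,60+y*.6316)
for q in((630,136),(330,287)):
    X=onz(wray(c,w(*q)),150);print("axis pt",X,"x at A0:",X[0]-(A0[1]-X[1])*-np.tan(yaw)*-1)
```

```text
face w+side (array([ 595.95383771, -170.32713167,  188.9114326 ]), [0.9, 0.9])
[617.5, ('loose side', [-10.4, 4.9], np.float64(0.0)), ('locked side', [-15.4, 3.1], np.float64(0.0)), ('locked top face', [-17.8, -2.3], np.float64(0.0)), ('loose0 top face', [10.8, -2.0], np.float64(0.0)), ('loose wrist face', [-25.2, -2.1], np.float64(0.0))]
[619.5, ('loose side', [-14.1, 4.8], np.float64(0.0)), ('locked side', [-20.9, 3.2], np.float64(0.0)), ('locked top face', [-20.2, -2.1], np.float64(0.0)), ('loose0 top face', [8.6, -1.8], np.float64(0.0)), ('loose wrist face', [-27.4, -1.8], np.float64(0.0))]
[621, ('loose side', [-17.4, 4.7], np.float64(0.0)), ('locked side', [-27.0, 3.3], np.float64(0.0)), ('locked top face', [-22.1, -1.9], np.float64(0.0)), ('loose0 top face', [6.9, -1.7], np.float64(0.0)), ('loose wrist face', [-29.0, -1.5], np.float64(0.0))]
axis pt [ 626.24785647 -250.10446464  150.        ] x at A0: 620.328634589481
axis pt [ 614.79757003 -101.56217761  150.        ] x at A0: 619.7866118439488
```

Run:
```python
from h import *
s,p,R=st();z=zl(-26);plan(p+95*U+z*50,align(zl(-24)))
```

```text
d [-1.89 -1.25 -1.44] a [-0.2  -0.   -0.16] | dist mm 107 j6 -2.94
```

```bash
python3 -m handwheel '[{"dx":-0.4,"dy":-0.6,"dz":-0.3,"ax":0,"ay":0,"az":0,"gripper":0},{"dx":-0.9,"dy":-1.25,"dz":-0.7,"ax":0,"ay":0,"az":0,"gripper":0},{"dx":-1.4,"dy":-1.25,"dz":-1.1,"ax":-0.2,"ay":0,"az":-0.15,"gripper":0},{"dx":-1.9,"dy":-1.25,"dz":-1.45,"ax":-0.2,"ay":0,"az":-0.15,"gripper":0},{"dx":-1.9,"dy":-1.25,"dz":-1.45,"ax":-0.2,"ay":0,"az":-0.15,"gripper":0}]'
python3 - <<'E'
from h import *
from station import arm
lean()
s,p,R=st();c=arm.camera("wrist");c["p"]=p;c["Rt"]=R.as_matrix();pickle.dump(c,open("w6.pkl","wb"))
T=arm.camera("top");pickle.dump(T,open("t6.pkl","wb"))
cv2.imwrite("pics/w6.png",cv2.resize(c["img"][0:420,:,::-1],(800,600),interpolation=cv2.INTER_CUBIC))
E
```

```text
clock: 8.55
tool_pos: [539.9, -80.3, 310.5]
tcp_rot: [0.197, -0.548, 0.667, -0.465]
contact_force: [-0.3, -0.2, -0.4]
width: 1.0
tool lean -23.9 side tilt -0.2 TCP rel axis: x,along,z [-70.9  94.7 160.5] pos lean -23.8 r 175.5 j6 -2.77 F [-0.3 -0.2 -0.4] M [-0.02  0.3  -0.01] w 1.0
```

View pics/w6.png

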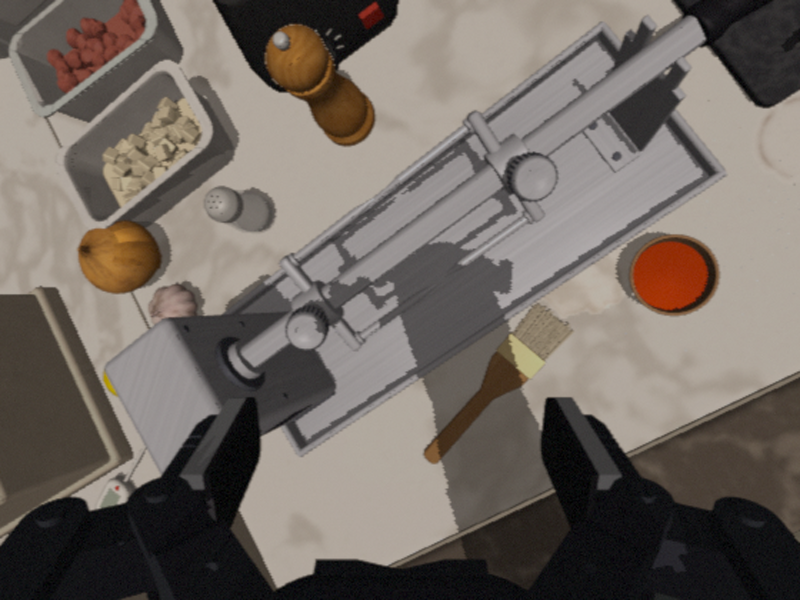

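Run:
```python
from h import *
from scipy.optimize import least_squares
c=pickle.load(open("w6.pkl","rb"))
def pw(X):
    W=np.array(c["tool_from_camera"]);q=W[:3,:3].T@(c["Rt"].T@(X-c["p"])-W[:3,3]);return np.array([c["cx"]+c["fx"]*q[0]/q[2],c["cy"]+c["fy"]*q[1]/q[2]])
w=lambda x,y:(x*.7,y*.7)
for px,dz in((617.5,0),(619.5,0),(621.5,0),(619.5,3)):
    A=A0+[px-A0[0],0,dz];out=[px]
    for n,q,k,r in(("loose",(533,176),0,53.5),("locked",(308,328),170,48.2)):
        f=lambda v:pw(A+(k+v[1])*U+r*zl(v[0]))-w(*q);s=least_squares(f,[-20.,0]);out+=[n,np.round(s.x,1).tolist()]
    # crossbar end points: +-44 mm along the fork's x, at r=0 
    for n,q,k in(("loose bar",(478,121),0),("locked bar",(289,263),170),("locked bar-",(355,342),170)):
        sg=-1 if n[-1]=="-" else 1
        f=lambda v:pw(A+(k+v[1])*U+sg*42*zl(v[0]+90))-w(*q);s=least_squares(f,[-20.,0]);out+=[n,np.round(s.x,1).tolist()]
    print(out)
for q in((270,347),(640,82),(430,238)):
    X=onz(wray(c,w(*q)),150);print("axis",np.round(X,1),"at A0",round(X[0]-np.tan(yaw)*(X[1]-A0[1])*-1,1))
```

```text
[617.5, 'loose', [-23.4, -1.7], 'locked', [-18.1, -4.6], 'loose bar', [-38.7, 1.8], 'locked bar', [-28.6, -7.9], 'locked bar-', [-43.0, -1.0]]
[619.5, 'loose', [-25.6, -1.6], 'locked', [-20.4, -4.2], 'loose bar', [-45.3, 2.4], 'locked bar', [-39.0, -10.1], 'locked bar-', [-38.1, -1.8]]
[621.5, 'loose', [-27.8, -1.6], 'locked', [-22.7, -3.7], 'loose bar', [12.3, -2.3], 'locked bar', [6.6, 1.6], 'locked bar-', [-32.4, -2.8]]
[619.5, 'loose', [-26.2, -1.2], 'locked', [-21.1, -5.3], 'loose bar', [9.8, -1.9], 'locked bar', [3.7, -0.4], 'locked bar-', [-37.1, -3.0]]
axis [601.7  48.7 150. ] at A0 617.7
axis [ 621.4 -264.4  150. ] at A0 614.4
axis [607.7 -98.8 150. ] at A0 612.9
```

The view shows the loose face at (533,176) and the locked one at (308,328), which puts the loose fork about 5° past the flat (about -26° against -21°). Next I'll go back over it and regrip.

```bash
python3 -m handwheel '[{"dx":0.5,"dy":0,"dz":0.4,"ax":0.05,"ay":0,"az":0.05,"gripper":0},{"dx":1,"dy":0.3,"dz":0.8,"ax":0.1,"ay":0,"az":0.1,"gripper":0},{"dx":1.5,"dy":0.7,"dz":1.2,"ax":0.2,"ay":0,"az":0.15,"gripper":0},{"dx":1.9,"dy":1.25,"dz":1.45,"ax":0.2,"ay":0,"az":0.15,"gripper":0},{"dx":1.9,"dy":1.25,"dz":1.45,"ax":0.2,"ay":0,"az":0.15,"gripper":0}]'
python3 - <<'E'
from h import *
lean();z=zl(-25.6);A=np.array([619.5,-169.5,150])-1.8*U
plan(A+45*z,align(z),label="pre");plan(A+8*z,align(z),label="grip")
c=pickle.load(open("w5.pkl","rb"));R=c["Rt"];f=A+53.5*z
o,d=wray(c,(284.75,221));print("w5 ray miss of face",np.round(R.T@((f-o)-d*((f-o)@d)),1),"face in present tool frame",np.round(st()[2].inv().apply(f-st()[1]),1))
E
```

```text
clock: 9.15
tool_pos: [565.7, -178.7, 259.2]
tcp_rot: [0.186, -0.544, 0.67, -0.471]
contact_force: [0.5, 0.5, 0.0]
width: 1.002
tool lean -25.5 side tilt -0.1 TCP rel axis: x,along,z [-52.3  -5.4 109.2] pos lean -25.6 r 121.1 j6 -2.94 F [0.5 0.5 0. ] M [ 0.    0.43 -0.02] w 1.002
pre d [-0.09  1.92 -0.01] a [ 0.02 -0.   -0.  ] | dist mm 77 j6 -2.94
grip d [-0.09  2.85 -0.01] a [ 0.02 -0.   -0.  ] | dist mm 114 j6 -2.94
w5 ray miss of face [-1.   0.5  1.1] face in present tool frame [-3.8 68.4 -0.4]
```

```bash
python3 -m handwheel '[{"dx":-0.09,"dy":0.7,"dz":0,"ax":0,"ay":0,"az":0,"gripper":0},{"dx":-0.09,"dy":1.5,"dz":0,"ax":0,"ay":0,"az":0,"gripper":0},{"dx":-0.09,"dy":2.2,"dz":0,"ax":0,"ay":0,"az":0,"gripper":0},{"dx":-0.09,"dy":2.85,"dz":0,"ax":0,"ay":0,"az":0,"gripper":0},{"dx":-0.09,"dy":2.85,"dz":0,"ax":0,"ay":0,"az":0,"gripper":0}]'
python3 - <<'E'
from h import *
from station import arm
lean();s,p,R=st();z=zl(-25.6);A=np.array([619.5,-169.5,150])-1.8*U
plan(A+8*z,align(z),label="grip")
c=arm.camera("wrist");c["p"]=p;c["Rt"]=R.as_matrix();pickle.dump(c,open("w7.pkl","wb"))
cv2.imwrite("pics/w7.png",cv2.resize(c["img"][180:360,120:440,::-1],None,fx=2.4,fy=2.4,interpolation=cv2.INTER_CUBIC))
g=cv2.GaussianBlur(cv2.cvtColor(c["img"],cv2.COLOR_RGB2GRAY),(3,3),0)
h=cv2.HoughCircles(g[200:400,180:380],cv2.HOUGH_GRADIENT,1,30,param1=80,param2=12,minRadius=26,maxRadius=38)
print(h[0][:5]+[180,200,0] if h is not None else None)
E
```

```text
clock: 9.65
tool_pos: [614.3, -170.8, 152.4]
tcp_rot: [0.188, -0.546, 0.668, -0.469]
contact_force: [-0.5, -0.5, -0.5]
width: 1.001
tool lean -25.0 side tilt -0.3 TCP rel axis: x,along,z [-3.3 -1.1  2.4] pos lean -53.5 r 4.1 j6 -2.89 F [-0.5 -0.5 -0.5] M [-0.04  0.55  0.03] w 1.001
grip d [-0.04 -0.09  0.09] a [ 0.08 -0.    0.01] | dist mm 5 j6 -2.89
[[275.5        294.5         34.09999847]
 [212.5        244.5         30.79999924]
 [327.5        361.5         34.09999847]
 [244.5        370.5         37.40000153]
 [267.5        333.5         30.79999924]]
```

```bash
python3 -m handwheel '[{"dx":-0.03,"dy":-0.07,"dz":0.1,"ax":0.08,"ay":0,"az":0,"gripper":0.3},{"dx":-0.03,"dy":-0.07,"dz":0.1,"ax":0.08,"ay":0,"az":0,"gripper":1},{"dx":-0.03,"dy":-0.07,"dz":0.1,"ax":0.08,"ay":0,"az":0,"gripper":1},{"dx":-0.03,"dy":-0.07,"dz":0.1,"ax":0.08,"ay":0,"az":0,"gripper":1},{"dx":-0.03,"dy":-0.07,"dz":0.1,"ax":0.08,"ay":0,"az":0,"gripper":1}]' 60
python3 -m handwheel '[{"dx":0,"dy":0,"dz":0,"ax":0,"ay":0,"az":0,"gripper":1},{"dx":0,"dy":0,"dz":0,"ax":0,"ay":0,"az":0,"gripper":1},{"dx":0,"dy":0,"dz":0,"ax":0,"ay":0,"az":0,"gripper":1}]'
python3 -c "
from h import *
lean();swing(4,2)"
```

```text
clock: 10.2
tool_pos: [617.6, -173.1, 160.6]
tcp_rot: [0.184, -0.541, 0.672, -0.471]
contact_force: [-4.1, -0.5, 5.9]
width: 0.279
clock: 10.5
tool_pos: [617.5, -173.1, 160.7]
tcp_rot: [0.184, -0.541, 0.672, -0.471]
contact_force: [-1.5, 0.8, 2.1]
width: 0.279
tool lean -25.8 side tilt 0.2 TCP rel axis: x,along,z [-0.3 -3.6 10.7] pos lean -1.4 r 10.7 j6 -2.89 F [-1.5  0.8  2.1] M [0.01 0.54 0.03] w 0.279
[-0.01  0.    0.01] [-0.2  -0.   -0.15]
[-0.01  0.01  0.01] [-0.4 -0.  -0.3]
```

```bash
python3 -m handwheel '[{"dx":-0.01,"dy":0,"dz":0.01,"ax":-0.2,"ay":0,"az":-0.15,"gripper":1},{"dx":-0.01,"dy":0,"dz":0.01,"ax":-0.4,"ay":0,"az":-0.3,"gripper":1},{"dx":-0.01,"dy":0,"dz":0.01,"ax":-0.4,"ay":0,"az":-0.3,"gripper":1}]'
python3 -c "
from h import *
lean()"
python3 -m handwheel '[{"dx":0,"dy":0.005,"dz":0,"ax":0,"ay":1,"az":0,"gripper":1},{"dx":0,"dy":0.01,"dz":0,"ax":0,"ay":2,"az":0,"gripper":1},{"dx":0,"dy":0.015,"dz":0,"ax":0,"ay":3,"az":0,"gripper":1},{"dx":0,"dy":0.02,"dz":0,"ax":0,"ay":4,"az":0,"gripper":1},{"dx":0,"dy":0.02,"dz":0,"ax":0,"ay":5,"az":0,"gripper":1}]'
python3 -c "
from h import *
lean()"
python3 -m handwheel '[{"dx":0,"dy":0.005,"dz":0,"ax":0,"ay":1,"az":0,"gripper":1},{"dx":0,"dy":0.01,"dz":0,"ax":0,"ay":2,"az":0,"gripper":1},{"dx":0,"dy":0.015,"dz":0,"ax":0,"ay":3,"az":0,"gripper":1},{"dx":0,"dy":0.02,"dz":0,"ax":0,"ay":4,"az":0,"gripper":1},{"dx":0,"dy":0.02,"dz":0,"ax":0,"ay":5,"az":0,"gripper":1}]'
python3 -c "
from h import *
lean();s,p,R=st();print('moment in tool',np.round(R.inv().apply(s['moment']),3))"
```

```text
clock: 10.8
tool_pos: [618.6, -173.0, 161.1]
tcp_rot: [0.208, -0.555, 0.667, -0.451]
contact_force: [-1.6, 0.1, 2.7]
width: 0.277
tool lean -21.8 side tilt 0.2 TCP rel axis: x,along,z [ 0.8 -3.6 11.1] pos lean 4.2 r 11.1 j6 -2.88 F [-1.6  0.1  2.7] M [-0.11  0.61 -0.02] w 0.277
clock: 11.3
tool_pos: [617.0, -174.3, 159.5]
tcp_rot: [-0.034, -0.677, 0.699, -0.23]
contact_force: [-5.6, -3.2, 1.7]
width: 0.285
tool lean -21.6 side tilt 0.3 TCP rel axis: x,along,z [-0.8 -4.8  9.5] pos lean -5.0 r 9.6 j6 -2.18 F [-5.6 -3.2  1.7] M [-0.57  1.41 -0.09] w 0.285
clock: 11.8
tool_pos: [614.6, -174.0, 157.5]
tcp_rot: [0.271, 0.715, -0.644, -0.019]
contact_force: [-7.0, -0.0, 3.6]
width: 0.286
tool lean -21.4 side tilt 0.2 TCP rel axis: x,along,z [-3.3 -4.2  7.5] pos lean -23.4 r 8.2 j6 -1.48 F [-7.  -0.   3.6] M [0.33 1.84 0.27] w 0.286
moment in tool [ 0.389 -0.085 -1.849]
```

```bash
cat >> h.py <<'E'
def rel(mm):
    s,p,R=st();F=np.array(s["contact_force"]);print("world -x %gmm ->"%mm,np.round(R.inv().apply([-mm,0,0])/40,3),"M tool",np.round(R.inv().apply(s["moment"]),3),"F tool",np.round(R.inv().apply(F),1))
E
python3 -c "
from h import *
rel(1.5)"
```

```text
world -x 1.5mm -> [ 0.032 -0.014  0.014] M tool [ 0.389 -0.085 -1.849] F tool [ 4.8 -5.9  2. ]
```

```bash
python3 -m handwheel '[{"dx":0.03,"dy":0,"dz":0.015,"ax":0,"ay":1,"az":0,"gripper":1},{"dx":0.03,"dy":0,"dz":0.015,"ax":0,"ay":2,"az":0,"gripper":1},{"dx":0.03,"dy":0.005,"dz":0.015,"ax":0,"ay":3,"az":0,"gripper":1},{"dx":0.03,"dy":0.01,"dz":0.015,"ax":0,"ay":4,"az":0,"gripper":1},{"dx":0.03,"dy":0.01,"dz":0.015,"ax":0,"ay":5,"az":0,"gripper":1}]'
python3 -c "
from h import *
lean();rel(1.5)"
python3 -m handwheel '[{"dx":0,"dy":0,"dz":0,"ax":0,"ay":1,"az":0,"gripper":1},{"dx":0,"dy":0.005,"dz":0,"ax":0,"ay":2,"az":0,"gripper":1},{"dx":0,"dy":0.01,"dz":0,"ax":0,"ay":3,"az":0,"gripper":1},{"dx":0,"dy":0.015,"dz":0,"ax":0,"ay":4,"az":0,"gripper":1},{"dx":0,"dy":0.015,"dz":0,"ax":0,"ay":5,"az":0,"gripper":1}]'
python3 -c "
from h import *
lean();rel(1.5)"
```

```text
clock: 12.3
tool_pos: [612.7, -172.0, 156.1]
tcp_rot: [0.476, 0.666, -0.51, -0.265]
contact_force: [-0.1, 2.0, 0.6]
width: 0.279
tool lean -21.4 side tilt -0.0 TCP rel axis: x,along,z [-5.  -2.2  6.1] pos lean -39.4 r 7.8 j6 -0.77 F [-0.1  2.   0.6] M [1.02 0.54 0.55] w 0.279
world -x 1.5mm -> [ 0.015 -0.014  0.031] M tool [-1.000e-03 -1.280e-01 -1.271e+00] F tool [ 1.8 -0.5 -1. ]
clock: 12.8
tool_pos: [614.2, -170.0, 155.9]
tcp_rot: [0.621, 0.536, -0.314, -0.478]
contact_force: [3.9, 2.6, -1.4]
width: 0.28
tool lean -21.6 side tilt -0.2 TCP rel axis: x,along,z [-3.4 -0.3  5.9] pos lean -29.8 r 6.8 j6 -0.07 F [ 3.9  2.6 -1.4] M [ 0.87 -0.5   0.38] w 0.28
world -x 1.5mm -> [-0.009 -0.014  0.034] M tool [-0.233 -0.054 -1.044] F tool [ 3.2  2.8 -2.4]
```

```bash
python3 -m handwheel '[{"dx":0.01,"dy":0,"dz":-0.01,"ax":0,"ay":1,"az":0,"gripper":1},{"dx":0.01,"dy":0.005,"dz":-0.01,"ax":0,"ay":2,"az":0,"gripper":1},{"dx":0.01,"dy":0.01,"dz":-0.01,"ax":0,"ay":3,"az":0,"gripper":1},{"dx":0.01,"dy":0.02,"dz":-0.01,"ax":0,"ay":4,"az":0,"gripper":1},{"dx":0.01,"dy":0.02,"dz":-0.01,"ax":0,"ay":5,"az":0,"gripper":1}]'
python3 -c "
from h import *
lean();rel(1.5)"
python3 -m handwheel '[{"dx":0.01,"dy":0,"dz":0,"ax":0,"ay":1,"az":0,"gripper":1},{"dx":0.01,"dy":0.005,"dz":0,"ax":0,"ay":2,"az":0,"gripper":1},{"dx":0.01,"dy":0.01,"dz":0,"ax":0,"ay":2.5,"az":0,"gripper":1},{"dx":0.01,"dy":0.01,"dz":0,"ax":0,"ay":2.5,"az":0,"gripper":1}]'
python3 - <<'E'
from h import *
from station import arm
lean();rel(1.5)
m=[]
for _ in range(6):
    arm.camera("wrist");s,p,R=st();m.append(R.inv().apply(s["moment"])[1])
print(np.round(m,3))
E
```

```text
clock: 13.3
tool_pos: [616.9, -168.0, 156.1]
tcp_rot: [0.69, 0.341, -0.079, -0.633]
contact_force: [4.5, 3.9, -2.1]
width: 0.281
tool lean -21.9 side tilt -0.4 TCP rel axis: x,along,z [-0.5  1.5  6.1] pos lean -4.9 r 6.2 j6 0.64 F [ 4.5  3.9 -2.1] M [ 0.61 -0.73  0.39] w 0.281
world -x 1.5mm -> [-0.028 -0.014  0.02 ] M tool [ 0.168 -0.158 -0.999] F tool [4.9 3.7 1.2]
clock: 13.7
tool_pos: [618.5, -167.2, 156.5]
tcp_rot: [0.693, 0.228, 0.043, -0.683]
contact_force: [3.6, 2.4, -1.0]
width: 0.281
tool lean -22.1 side tilt -0.5 TCP rel axis: x,along,z [1.2 2.3 6.5] pos lean 10.2 r 6.7 j6 0.98 F [ 3.6  2.4 -1. ] M [ 0.2  -0.44  0.11] w 0.281
world -x 1.5mm -> [-0.033 -0.014  0.009] M tool [ 0.103 -0.045 -0.486] F tool [3.5 2.3 1.5]
[ 0.003  0.034 -0.002 -0.015  0.009 -0.006]
```

```bash
R='from h import *
lean();rel(1.5)'
python3 -m handwheel '[{"dx":0.02,"dy":0,"dz":0,"ax":0,"ay":0.6,"az":0,"gripper":1},{"dx":0.02,"dy":0.005,"dz":0,"ax":0,"ay":1.2,"az":0,"gripper":1},{"dx":0.02,"dy":0.005,"dz":0,"ax":0,"ay":1.8,"az":0,"gripper":1},{"dx":0.02,"dy":0.01,"dz":0,"ax":0,"ay":2.4,"az":0,"gripper":1}]'
python3 -c "$R"
python3 -m handwheel '[{"dx":0.01,"dy":0,"dz":0,"ax":0,"ay":0.6,"az":0,"gripper":1},{"dx":0.01,"dy":0.005,"dz":0,"ax":0,"ay":1.2,"az":0,"gripper":1},{"dx":0.01,"dy":0.005,"dz":0,"ax":0,"ay":1.8,"az":0,"gripper":1},{"dx":0.01,"dy":0.01,"dz":0,"ax":0,"ay":2.4,"az":0,"gripper":1}]'
python3 -c "$R"
```

```text
clock: 14.4
tool_pos: [620.1, -167.0, 157.0]
tcp_rot: [-0.676, -0.111, -0.158, 0.711]
contact_force: [3.3, 1.5, 1.0]
width: 0.284
tool lean -22.1 side tilt -0.5 TCP rel axis: x,along,z [2.7 2.3 7. ] pos lean 21.3 r 7.5 j6 1.32 F [3.3 1.5 1. ] M [ 0.   -0.43  0.13] w 0.284
world -x 1.5mm -> [-0.035 -0.014 -0.002] M tool [ 0.08  -0.132 -0.418] F tool [3.3 0.4 1.7]
clock: 14.8
tool_pos: [621.5, -167.5, 157.4]
tcp_rot: [-0.64, 0.009, -0.27, 0.719]
contact_force: [3.0, 1.2, 0.4]
width: 0.278
tool lean -22.3 side tilt -0.4 TCP rel axis: x,along,z [4.1 1.7 7.4] pos lean 29.1 r 8.5 j6 1.66 F [3.  1.2 0.4] M [-0.33 -0.48  0.1 ] w 0.278
world -x 1.5mm -> [-0.032 -0.014 -0.013] M tool [-0.058 -0.237 -0.543] F tool [2.2 0.8 2.3]
```

```bash
R='from h import *
lean();rel(1.5)'
python3 -m handwheel '[{"dx":0.02,"dy":0,"dz":0.01,"ax":0,"ay":0.6,"az":0,"gripper":1},{"dx":0.02,"dy":0.005,"dz":0.01,"ax":0,"ay":1.2,"az":0,"gripper":1},{"dx":0.02,"dy":0.005,"dz":0.01,"ax":0,"ay":1.8,"az":0,"gripper":1},{"dx":0.02,"dy":0.01,"dz":0.01,"ax":0,"ay":2.4,"az":0,"gripper":1}]'
python3 -c "$R"
python3 -m handwheel '[{"dx":0.01,"dy":0,"dz":0.01,"ax":0,"ay":0.6,"az":0,"gripper":1},{"dx":0.01,"dy":0.005,"dz":0.01,"ax":0,"ay":1.2,"az":0,"gripper":1},{"dx":0.01,"dy":0.005,"dz":0.01,"ax":0,"ay":1.8,"az":0,"gripper":1},{"dx":0.01,"dy":0.01,"dz":0.01,"ax":0,"ay":2.4,"az":0,"gripper":1}]'
python3 -c "$R"
```

```text
clock: 15.2
tool_pos: [622.8, -168.6, 157.8]
tcp_rot: [-0.587, 0.128, -0.374, 0.707]
contact_force: [1.6, -1.0, 0.2]
width: 0.276
tool lean -22.3 side tilt -0.2 TCP rel axis: x,along,z [5.4 0.5 7.8] pos lean 34.7 r 9.5 j6 2.0 F [ 1.6 -1.   0.2] M [-0.7  -0.17 -0.04] w 0.276
world -x 1.5mm -> [-0.026 -0.014 -0.023] M tool [-0.376 -0.237 -0.567] F tool [1.8 0.4 0.3]
clock: 15.6
tool_pos: [623.4, -170.2, 157.8]
tcp_rot: [-0.516, 0.245, -0.468, 0.674]
contact_force: [0.7, -1.6, 1.0]
width: 0.287
tool lean -22.3 side tilt -0.0 TCP rel axis: x,along,z [ 5.8 -1.1  7.8] pos lean 36.6 r 9.7 j6 2.33 F [ 0.7 -1.6  1. ] M [-1.02  0.16 -0.11] w 0.287
world -x 1.5mm -> [-0.017 -0.014 -0.031] M tool [-0.612 -0.278 -0.789] F tool [ 1.9 -0.7  0.1]
```

```bash
R='from h import *
lean();rel(1.5)'
python3 -m handwheel '[{"dx":0.01,"dy":0,"dz":0,"ax":0,"ay":0.6,"az":0,"gripper":1},{"dx":0.01,"dy":0,"dz":0,"ax":0,"ay":1.2,"az":0,"gripper":1},{"dx":0.01,"dy":0,"dz":0,"ax":0,"ay":1.8,"az":0,"gripper":1},{"dx":0.01,"dy":0,"dz":0,"ax":0,"ay":2.4,"az":0,"gripper":1}]'
python3 -c "$R"
python3 -m handwheel '[{"dx":0,"dy":0,"dz":0,"ax":0,"ay":0,"az":0,"gripper":0},{"dx":0,"dy":0,"dz":0,"ax":0,"ay":0,"az":0,"gripper":0},{"dx":0,"dy":0,"dz":0,"ax":0,"ay":0,"az":0,"gripper":0},{"dx":0,"dy":0,"dz":0,"ax":0,"ay":0,"az":0,"gripper":0},{"dx":0,"dy":0,"dz":0,"ax":0,"ay":0,"az":0,"gripper":0}]'
python3 -m handwheel '[{"dx":0,"dy":-0.5,"dz":0,"ax":0,"ay":0,"az":0,"gripper":0},{"dx":0,"dy":-1.2,"dz":0,"ax":0,"ay":0,"az":0,"gripper":0},{"dx":0,"dy":-2,"dz":0,"ax":0,"ay":0,"az":0,"gripper":0},{"dx":0,"dy":-3,"dz":0,"ax":0,"ay":0,"az":0,"gripper":0},{"dx":0,"dy":-4,"dz":0,"ax":0,"ay":0,"az":0,"gripper":0}]'
python3 -m handwheel '[{"dx":0,"dy":-1,"dz":0,"ax":0,"ay":0,"az":0,"gripper":0},{"dx":0,"dy":-1,"dz":0,"ax":0,"ay":0,"az":0,"gripper":0}]'
python3 - <<'E'
from h import *
from station import arm
lean();s,p,R=st();print(R.apply([0,0,1]))
c=arm.camera("wrist");c["p"]=p;c["Rt"]=R.as_matrix();pickle.dump(c,open("w8.pkl","wb"))
S=arm.camera("side");pickle.dump(S,open("s8.pkl","wb"))
w=cv2.resize(c["img"][:,:,::-1],(500,375),interpolation=cv2.INTER_AREA)
b=cv2.resize(S["img"][165:220,190:390,::-1],None,fx=4,fy=4,interpolation=cv2.INTER_CUBIC)
w=cv2.copyMakeBorder(w,0,0,0,300,cv2.BORDER_CONSTANT)
cv2.imwrite("pics/c8.png",np.vstack([w,b]))
E
```

```text
clock: 16.0
tool_pos: [622.9, -172.1, 157.4]
tcp_rot: [-0.432, 0.354, -0.549, 0.622]
contact_force: [1.5, -3.1, -0.5]
width: 0.281
tool lean -22.2 side tilt 0.2 TCP rel axis: x,along,z [ 5.2 -3.   7.4] pos lean 34.8 r 9.0 j6 2.67 F [ 1.5 -3.1 -0.5] M [-1.09  0.34 -0.04] w 0.281
world -x 1.5mm -> [-0.005 -0.014 -0.034] M tool [-0.497 -0.365 -0.967] F tool [3.3 1.  0.7]
clock: 16.5
tool_pos: [622.8, -172.1, 157.4]
tcp_rot: [-0.432, 0.354, -0.549, 0.622]
contact_force: [0.1, -0.3, 0.4]
width: 1.0
clock: 17.0
tool_pos: [561.6, -175.8, 306.5]
tcp_rot: [-0.432, 0.354, -0.549, 0.622]
contact_force: [0.5, -0.2, -0.9]
width: 0.997
clock: 17.2
tool_pos: [547.9, -178.0, 351.8]
tcp_rot: [-0.43, 0.349, -0.552, 0.623]
contact_force: [0.0, -0.4, 0.2]
width: 0.999
tool lean -22.8 side tilt 0.5 TCP rel axis: x,along,z [-70.   -3.4 201.8] pos lean -19.1 r 213.6 j6 2.6 F [ 0.  -0.4  0.2] M [-0.01  0.32 -0.05] w 0.999
[0.91009695 0.15059119 0.38606456]
```

View pics/c8.png

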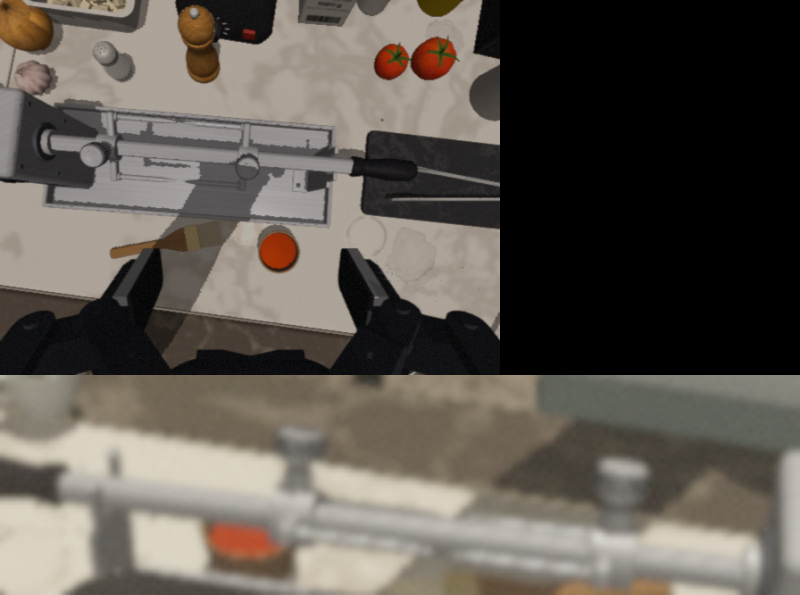

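Run:
```python
from h import *
from scipy.optimize import least_squares
c=pickle.load(open("w8.pkl","rb"));S=pickle.load(open("s8.pkl","rb"))
def pw(X):
    W=np.array(c["tool_from_camera"]);q=W[:3,:3].T@(c["Rt"].T@(X-c["p"])-W[:3,3]);return np.array([c["cx"]+c["fx"]*q[0]/q[2],c["cy"]+c["fy"]*q[1]/q[2]])
def ps(X): q=np.array(S["R"])@X+S["t"];return np.array([S["cx"]+S["fx"]*q[0]/q[2],S["cy"]+S["fy"]*q[1]/q[2]])
A=A0+[2,0,0]
for n,q,k,r,f in(("loose w",(276.6,185.9),0,48.2,pw),("locked w",(106.4,171.4),170,48.2,pw),("loose s",(265,181.8),0,40.2,ps),("locked s",(345.5,191.2),170,40.2,ps)):
    s=least_squares(lambda v:f(A+(k+v[1])*U+r*zl(v[0]))-np.array(q),[-20.,0]);print(n,np.round(s.x,1))
```

```text
loose w [-18.3  -3.3]
locked w [-17.   -5.2]
loose s [-17.1   1.2]
locked s [-21.    3.4]
```

```bash
python3 -c "
from station import arm
print(arm.finish_job())"
```

```text
the job is handed in; nothing more can be done
None
```

I turned the loose fork about 32° round the spit until its screw faced the flat. I then drove the screw in about 5.6 rad clockwise in one grip, let go, backed clear and handed the job in at about 17 s. No verdict is reported.

**Last checks**
- **Tightness:** the driving torque rose from about 0.08 to about 0.37 N m, with readings noisy by a few hundredths. That is well past the 0.1 N m rise asked for. I could not measure the force of the screw on the bar directly.
- **Alignment:** the loose and locked screws agree within about 1° in the wrist view and about 4° in the side view. The limit is 8.6° (0.15 rad).
- **Place along the spit:** it moved only about 2 mm by the camera measurements, which themselves differ by a few millimetres.
- **Surroundings:** the robot was clear of everything with near-zero force. The ramekin, brush, mill and shaker look where they were in the last picture; I did not measure them.

**What failed or disagreed**
- **First grasp:** it closed on nothing, because the fingertips ended about 27 mm short of the stated tool point. I opened, went deeper and gripped properly, and the fork did not move.
- **Mid-job angles:** after the first swing the side view put the fork about 7° short of the flat, while the wrist view put it about 5° past. I followed the wrist view and swung back 4°, inside the screw's 10° self-squaring range.
- **Absolute lean:** the flat's absolute lean came out between 17° and 23° depending on the view, so I relied on comparing the two screws.

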